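# Set the glue timer: wind past the top mark, then back to ten minutes

## Task

Set the bench timer for a ten-minute glue-up: push its dial down, through its slack, until you feel the spring, and keep pressing at about 16 newtons (never over 25) so that the loose timer neither slides nor turns round on its pad; meanwhile wind the dial clockwise clearly past the red top mark, then turn it back down until its yellow pointer stands at the blue ten-minute mark. Let go and leave the timer standing where it was. Leave the glue pot and the wooden spool clamp alone.

Things in the scene. Friction and masses are not known exactly. Their poses are not given: they have to be found in the camera images.
- pad: Black square rubber pad, 150 x 150 x 14 mm, fixed to the bench; origin at the centre of its underside, on the bench.
- timer: Round white bench timer, 104 mm across, 34 mm high, about 0.4 kg with its dial (varies), standing loose on the pad on four feet (42 mm from its centre). Origin at the centre of its underside, z up. Scale on its face: minute m lies m * 0.08 rad clockwise (seen from above) of the timer's own +y direction, for m = 0 to 20 (10 blue, 20 or top red).
- dial_grip (a point): On the dial's turning axis, half-way up its black grip bar, 60 to 77 mm above the pad. The bar is 56 mm long, 16 mm thick, 27 mm high, on a round grey skirt 70 mm across; its sides reach 13 mm above and below this point. Axes turn with the dial: the bar lies along y, the yellow pointer line on it points to +y. Pushed down, the dial first slides through slack and then meets a spring.
- dial (a joint): Dial angle relative to the case, rad, growing clockwise seen from above: 0 = pointer at zero (timer's +y), 0.8 = blue 10-minute mark, 1.6 = red top mark; stops at 0 and 2.0. Stays where it is left. Stiff, 0.25 N m: turned without a push down, it takes the whole loose timer round with it. Some 8 to 13 N of push is the least that holds (the pad's grip varies), 16 N is good.
- top_mark (a point): Outer end of the red 20-minute top mark on the timer's face, 47 mm from the centre, 34 mm above the pad. How the dial pushes: it slides down through 1.5 to 10.5 mm of slack (1.3 N of drag; how much slack cannot be seen or measured, only felt), then against a spring of 8 N per mm that starts at 2.4 N and meets a hard stop 3 mm further, at 26 N.
- set_mark (a point): Outer end of the blue 10-minute mark on the timer's face, 47 mm from the centre, 34 mm above the pad.
- glue_pot: Dark blue-green enamel glue pot with lid, 80 mm across, 81 mm high, standing loose on the bench; origin at the centre of its underside. To be left alone.
- spool_clamp: Wooden spool clamp (two wooden discs on a bolt), 27 x 89 x 27 mm, lying loose on the bench to the left of the pad; origin at its underside. To be left alone.
Things that resemble listed ones, but are neither listed nor needed, are in the scene too. Leave any purple look-alike of the timer alone.

How it is judged (in metres and radians):
On the way, in this order (a step that is already met when the one before it is completed fails the run):
1. the dial is wound clearly past the red top mark (at least half a minute past, 1.64 rad) (value of joint dial above 1.64 rad), for 0.1 s.
2. the dial is turned back down to the ten-minute mark (within 0.1 rad) (value of joint dial between 0.7 and 0.9 rad), for 0.2 s.
At the end, for the whole second after the job is handed in: The pointer stands at the blue ten-minute mark within 0.1 rad (1.25 minutes), and the timer stands flat and at rest on its pad where it stood (centre within 12 mm, its red mark within 14 mm of the start) (all of step 2 and linear speed of timer below 0.02 m/s and distance of timer from where it was at the start of the episode below 0.012 m and distance of top_mark from where it was at the start of the episode below 0.014 m and angle between timer's own z axis and vertical below 0.05 rad); the robot touches nothing.
It fails at once if the timer slid or turned round on its pad (its red mark more than 14 mm from the start) (distance of top_mark from where it was at the start of the episode above 0.014 m).
It fails at once if pressed too hard: more than 33 N between timer and pad (the timer's own weight of 3 to 5 N and friction included) (contact force between timer and pad above 33 N).
It fails at once if the timer was lifted or tipped (angle between timer's own z axis and vertical above 0.12 rad).
It fails at once if the glue pot or the spool clamp was disturbed (moved more than 20 mm) (distance of any of glue_pot, spool_clamp from where it was at the start of the episode above 0.02 m).
It also fails if it takes over 67 s, if anything falls off the work surface, if the arm or the gripper's body presses on something with over 40 N, if the wrist force passes 120 N, or if a joint passes its speed limit or range.

## Robot

A 7-joint arm with a two-finger parallel gripper is mounted at the origin on a cart in front of the work surface, level with it; the furniture and walls round the work are solid. World frame = base frame: x ahead of the robot, y to its left, z up, the work surface at z = 0. Lengths are in m, angles in degrees, forces in N, time in s.
With the tool pointing down it reaches from about 0.425 to 0.875 m from the base axis. Payload 4.7 kg.
Tool frame: the origin (TCP) lies midway between the tips of the shut fingers; the grasp point (between the pads) lies 19 mm behind it (env.grip_depth is the distance from the TCP to the grasp point, in m); z points along the fingers, y is the line along which they close (so a half turn about z gives the same grasp; the last joint's range is limited). The gripper opens to 87 mm and grips with 3 to 60 N. Pads are 19 mm wide; open, the fingers measure 117 mm over their backs; the gripper's body (75 mm by 190 mm) begins 51 mm behind the grasp point.
Start: joints at [-69.265, 18.392, -4.016, 83.108, 1.295, 78.541, -3.26], TCP at [0.222, 0.611, 0.192] pointing down, gripper open.
Joint ranges: [-163.93, 163.93], [-17.29, 119.83], [-79.2, 71.16], [3.27, 140.29], [-89.18, 269.18], [5.43, 117.66], [-154.24, 154.24]. Speed limits (degrees/s): [147.25, 147.25, 180, 180, 180, 180, 180].

## Interface

Orientations are given as [roll, pitch, yaw] about the fixed x, y, z axes, in that order (R = Rz(yaw) Ry(pitch) Rx(roll)).
In Python, from cell import get_obs, optics, env, nets gives the robot as it stands.
- The arm moves only by the shell command python3 -m creep 'ROWS' [FORCE]. ROWS is JSON, a list of rows, each an object of numbers: "wx", "wy", "wz": the turn, a rotation vector about the tool's x, y, z in degrees; "tx", "ty", "tz": the shift along the tool's x, y, z in mm; "gripper": the opening, from -1 (shut) to 1 (fully open). A call has 1 to 5 rows; each row is the pose to reach, as a shift and turn from the pose commanded when the call began, along the tool's axes at that moment; what a row does not reach only later rows make up. A row lasts 1/12 s, in which the tool goes at most 41.7 mm and 7.16 degrees, less where a joint would pass 70% of its speed; a pose out of reach is approached as far as the arm can. A call with a gripper value outside its range is refused whole. The fingers move at their own pace and stop on an object; FORCE is the grip in N (left out, the last holds). Time passes only in rows, so rows that repeat a pose let the fingers close. It gives the time, the measured TCP pose, the force, the opening and the grip force at its end, in the units of the state.
- get_obs(): the state, without advancing time (a new reading comes with each control period).
- optics.read_camera(name): name is "scene" or "side" or "wrist"; returns (picture, depth): 400x640x3 uint8, red, green, blue; 400x640 float32, m along the optical axis (not along the pixel's ray), 0 where there is no reading.
- optics.camera_info(name): a dict with "fovy" (degrees; the focal length in pixels is half the picture's height over the tangent of half this angle, whatever the lens; pixels are square), "cx", "cy" (the principal point, pixels), "R" (3x3) and "t" (3): a world point X has camera coordinates R X + t; the wrist camera has in their place "tool_from_camera" (4x4, takes a point from camera to tool coordinates, whose origin is the TCP and whose axes are the flange's). Camera axes: x right, y down, z forward; pixel columns grow to the right and rows downward; lengths in m; the calibration is good to about 2 mm. A picture is of the moment at which its call begins: read the wrist's pose just before it. camera_info takes no time and is no camera call.
- env.sign_off(): hands the job in; it is judged then, once.
Trained networks look in the newest picture that a camera, given by its name, has taken for a name from the list of things; names that differ only in an ending like _2 or _b are one class to them, and where a whole thing is asked for, a point or a joint stands for the part that bears it (a point fixed in the world has none). Each returns a list of dicts, best first, with "confidence" (0 to 1); they miss things now and then, are a little off and sometimes report something else, mostly with a low value. They report only what shows in the picture. A call takes as long as a camera call. They do not tell look-alikes from the thing itself.
- nets.look_for(query, camera): "point" ([x, y, z] in m, in world coordinates, good to about 4 mm: the middle of the surface that is visible of it).
- nets.place_of(query, camera): "point" ([x, y, z] in m, in world coordinates, good to about 4 mm: a listed point, or the origin of a listed thing).
The state is a dict: "time_s": time; "qpos": joint angles; "joint_velocities": joint speeds; "effort": joint torques, N m; "tool_pos": TCP position; "tool_rot": TCP orientation; "force": force on the tool from outside, world axes, zero at the start; "wrist_torque": the same for the moment, N m; "grip_width": finger opening in m; "grasp_force": force on a finger pad.
Only numpy, scipy, OpenCV 4.12 (cv2) and the standard library are available. Lean on these libraries where they do the work, as an engineer would, in place of code of your own. Each camera call takes 0.05 s, during which the arm holds its last target. There are 200 camera calls.

## Working session

There is one attempt and no reset: what is moved stays moved. The work goes in short steps, Python scripts to look and compute and a shell command to move; the robot and the scene stay as the last step left them, time stands still between calls to the robot, and variables do not carry over. Pictures are saved under pics/ and viewed, at most 10 in all, crops included, and the job is handed in when it is done.

```bash
ls; mkdir -p pics
python3 - <<'E'
from cell import get_obs, optics, env, nets
import cv2
for c in ("scene","side"):
    p,d=optics.read_camera(c); cv2.imwrite(f"pics/{c}0.png",p[:,:,::-1])
    for q in ("timer","dial_grip","top_mark","set_mark","glue_pot","spool_clamp","pad"):
        print(c,q,[(r["confidence"],r["point"]) for r in nets.place_of(q,c)][:3])
o=get_obs();print(o)
E
```

```text
pics
scene timer [(0.97, [0.3792, 0.0834, 0.002]), (0.6, [0.5049, -0.0722, 0.0139])]
scene dial_grip [(0.7, [0.5025, -0.0687, 0.0803])]
scene top_mark [(0.8, [0.3985, 0.0384, 0.0351]), (0.56, [0.5548, -0.071, 0.0458])]
scene set_mark [(0.97, [0.4255, 0.0649, 0.0335]), (0.58, [0.5292, -0.0349, 0.0511])]
scene glue_pot [(0.63, [0.3625, 0.2805, -0.0009])]
scene spool_clamp [(0.73, [0.4758, 0.1894, 0.0003]), (0.42, [0.5092, -0.072, 0.014])]
scene pad [(0.84, [0.4943, -0.089, -0.0])]
side timer [(0.72, [0.5048, -0.0704, 0.0149]), (0.65, [0.3838, 0.0812, 0.002])]
side dial_grip [(0.96, [0.3863, 0.0835, 0.0691]), (0.95, [0.5075, -0.0736, 0.0819])]
side top_mark [(0.89, [0.5538, -0.0612, 0.0446]), (0.59, [0.4017, 0.0376, 0.0289])]
side set_mark [(0.92, [0.423, 0.0653, 0.0337]), (0.86, [0.5313, -0.0384, 0.0449])]
side glue_pot [(0.81, [0.3655, 0.2783, 0.0016])]
side spool_clamp [(0.74, [0.4773, 0.1897, 0.0007]), (0.7, [0.5326, -0.0366, 0.0433]), (0.7, [0.3676, 0.2762, 0.0028])]
side pad [(0.63, [0.491, -0.0933, 0.0009])]
{'time_s': 0.8, 'qpos': array([-69.26539333,  18.38850518,  -4.01877027,  83.10609833,
         1.29619384,  78.53740741,  -3.26134387]), 'joint_velocities': array([ 0.04744519,  0.13013033, -0.00800711,  0.01476981,  0.00978656,
        0.0140167 ,  0.04119688]), 'effort': array([-6.34532389e-04, -4.91032469e+01, -4.03592968e-01, -3.12749112e+01,
       -6.38278015e-02,  3.33192525e-02,  2.07175452e-05]), 'tool_pos': array([0.22156063, 0.61114094, 0.19243843]), 'tool_rot': array([1.79986808e+02, 2.82924905e-03, 1.60075584e+02]), 'force': array([ 0.3147443 ,  0.97331004, -0.37596144]), 'wrist_torque': array([ 0.00863122, -0.03087702, -0.05075084]), 'grasp_force': 0.0, 'grip_width': 0.08694671702451143}
```

View pics/scene0.png

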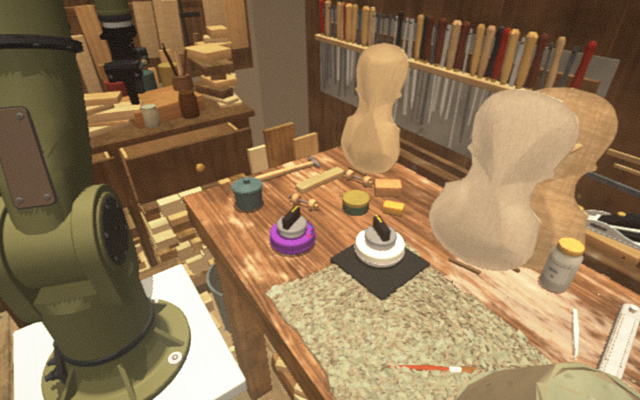

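View pics/side0.png

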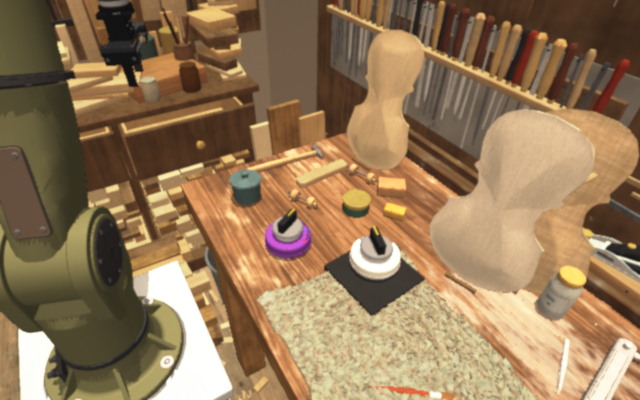

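Candidates for the timer are the purple one at scene px (292,235), at world (0.38, 0.08), and the white one on the black pad at px (380,247), at world (0.505, -0.071). By the description I choose the white one. The marks give its top mark at about 7° and set mark at about 54°, which matches the 0.8 rad spacing. Next I move above it and check from close up.

```bash
python3 -m creep '[{"tx":-160,"ty":-125,"tz":-40},{"tx":-160,"ty":-125,"tz":-40},{"tx":-160,"ty":-125,"tz":-40},{"tx":-160,"ty":-125,"tz":-40},{"tx":-160,"ty":-125,"tz":-40}]'
python3 -m creep '[{"tx":-113,"ty":-140},{"tx":-113,"ty":-140},{"tx":-113,"ty":-140},{"tx":-113,"ty":-140},{"tx":-113,"ty":-140}]'
python3 -m creep '[{"tx":-113,"ty":-140},{"tx":-113,"ty":-140},{"tx":-113,"ty":-140},{"tx":-113,"ty":-140},{"tx":-113,"ty":-140}]'
python3 -m creep '[{"tx":-113,"ty":-140},{"tx":-113,"ty":-140},{"tx":-113,"ty":-140},{"tx":-113,"ty":-140},{"tx":-113,"ty":-140}]'
python3 -m creep '[{"wz":35},{"wz":35},{"wz":35},{"wz":35},{"wz":35}]'
cat > h.py <<'E'
from cell import get_obs, optics, env, nets
import numpy as np, cv2
from scipy.spatial.transform import Rotation as Ro
def cloud():
    o=get_obs(); p,d=optics.read_camera("wrist"); i=optics.camera_info("wrist")
    f=200/np.tan(np.radians(i["fovy"]/2)); v,u=np.mgrid[0:400,0:640]
    c=np.stack([(u-i["cx"])/f*d,(v-i["cy"])/f*d,d,np.ones_like(d)],-1)
    t=c@np.array(i["tool_from_camera"]).T
    R=Ro.from_euler("xyz",o["tool_rot"],degrees=True).as_matrix()
    return p,d,t[...,:3]@R.T+o["tool_pos"],o
E
python3 - <<'E'
from h import *
p,d,w,o=cloud(); cv2.imwrite("pics/w1.png",p[:,:,::-1])
print(o["tool_pos"],o["tool_rot"],o["qpos"],o["force"])
for q in ("timer","dial_grip","top_mark","set_mark"): print(q,[(r["confidence"],r["point"]) for r in nets.place_of(q,"wrist")][:3])
h=p.astype(int)
m=(h[...,0]>130)&(h[...,1]>110)&(h[...,2]<90)&(w[...,2]>.06)&(w[...,2]<.12)
print(m.sum()); v,u=np.nonzero(m); P=w[m]; print(u.mean() if len(u) else 0,v.mean() if len(u) else 0)
if len(P):
    c=P.mean(0); a=np.linalg.svd(P[:,:2]-c[:2],full_matrices=False)[2][0]; print(c,np.degrees(np.arctan2(a[1],a[0])))
E
```

```text
[0.22156063 0.61114094 0.19243843] [1.79986808e+02 2.82924905e-03 1.60075584e+02] [-69.26539333  18.38850518  -4.01877027  83.10609833   1.29619384
  78.53740741  -3.26134387] [ 0.3147443   0.97331004 -0.37596144]
timer []
dial_grip []
top_mark []
set_mark []
2378
604.7241379310345 129.3507148864592
[0.25174876 0.86016946 0.09420167] -18.047077756144162validation failed for argument at $[0]...
validation failed for argument at $[0]...
validation failed for argument at $[0]...
validation failed for argument at $[0]...
validation failed for argument at $[0]...
```

View pics/w1.png

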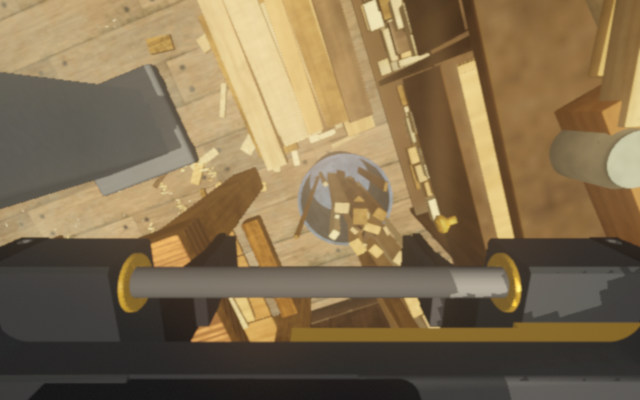

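The moves were refused, so the arm hasn't left its start and the picture shows only the floor. The rows probably need every field; I'll test that with one call.

```bash
python3 -m creep '[{"wx":0,"wy":0,"wz":0,"tx":-160,"ty":-125,"tz":-40,"gripper":1},{"wx":0,"wy":0,"wz":0,"tx":-160,"ty":-125,"tz":-40,"gripper":1},{"wx":0,"wy":0,"wz":0,"tx":-160,"ty":-125,"tz":-40,"gripper":1},{"wx":0,"wy":0,"wz":0,"tx":-160,"ty":-125,"tz":-40,"gripper":1},{"wx":0,"wy":0,"wz":0,"tx":-160,"ty":-125,"tz":-40,"gripper":1}]'
```

```text
time_s: 1.47
tool_pos: [0.3304, 0.4371, 0.2329]
tool_rot: [180.0, 0.0, 160.1]
force: [1.0, 0.0, -0.4]
grip_width: 0.087
grasp_force: 0.0
```

```bash
python3 -m creep '[{"wx":0,"wy":0,"wz":0,"tx":-113,"ty":-140,"tz":0,"gripper":1},{"wx":0,"wy":0,"wz":0,"tx":-113,"ty":-140,"tz":0,"gripper":1},{"wx":0,"wy":0,"wz":0,"tx":-113,"ty":-140,"tz":0,"gripper":1},{"wx":0,"wy":0,"wz":0,"tx":-113,"ty":-140,"tz":0,"gripper":1},{"wx":0,"wy":0,"wz":0,"tx":-113,"ty":-140,"tz":0,"gripper":1}]' | sed -n 1,3p
python3 -m creep '[{"wx":0,"wy":0,"wz":0,"tx":-113,"ty":-140,"tz":0,"gripper":1},{"wx":0,"wy":0,"wz":0,"tx":-113,"ty":-140,"tz":0,"gripper":1},{"wx":0,"wy":0,"wz":0,"tx":-113,"ty":-140,"tz":0,"gripper":1},{"wx":0,"wy":0,"wz":0,"tx":-113,"ty":-140,"tz":0,"gripper":1},{"wx":0,"wy":0,"wz":0,"tx":-113,"ty":-140,"tz":0,"gripper":1}]' | sed -n 1,3p
python3 -m creep '[{"wx":0,"wy":0,"wz":0,"tx":-113,"ty":-140,"tz":0,"gripper":1},{"wx":0,"wy":0,"wz":0,"tx":-113,"ty":-140,"tz":0,"gripper":1},{"wx":0,"wy":0,"wz":0,"tx":-113,"ty":-140,"tz":0,"gripper":1},{"wx":0,"wy":0,"wz":0,"tx":-113,"ty":-140,"tz":0,"gripper":1},{"wx":0,"wy":0,"wz":0,"tx":-113,"ty":-140,"tz":0,"gripper":1}]' | sed -n 1,4p
cat > look.py <<'E'
import sys
from h import *
p,d,w,o=cloud(); cv2.imwrite(sys.argv[1],p[:,:,::-1])
print(o["time_s"],o["tool_pos"],o["tool_rot"],o["qpos"],o["force"])
for q in ("timer","dial_grip","top_mark","set_mark"): print(q,[(r["confidence"],r["point"]) for r in nets.place_of(q,"wrist")][:3])
h=p.astype(int)
m=(h[...,0]>130)&(h[...,1]>100)&(h[...,2]<h[...,1]*.6)&(w[...,2]>.07)&(w[...,2]<.12)&(np.hypot(w[...,0]-.505,w[...,1]+.071)<.06)
print(m.sum())
if m.any():
    v,u=np.nonzero(m); P=w[m]; c=P.mean(0); a=np.linalg.svd(P[:,:2]-c[:2],full_matrices=False)[2][0]; print(u.mean(),v.mean(),c,np.degrees(np.arctan2(a[1],a[0])))
E
python3 look.py pics/w2.png; python3 -c "
from h import *
print(np.round(optics.camera_info('wrist')['tool_from_camera'],3))"
```

```text
time_s: 1.88
tool_pos: [0.3907, 0.2622, 0.233]
tool_rot: [-180.0, 0.1, 159.6]
time_s: 2.3
tool_pos: [0.4482, 0.092, 0.233]
tool_rot: [-180.0, 0.1, 159.6]
time_s: 2.72
tool_pos: [0.5058, -0.0787, 0.2331]
tool_rot: [-179.9, 0.2, 159.6]
force: [-0.3, 0.3, 0.1]
2.7167 [ 0.50583478 -0.07865205  0.23305993] [-179.87703519    0.18304707  159.61189266] [-30.08800172  -0.74807063  35.82977884 100.16877299   0.61191655
  80.29227948  75.24929551] [-0.32295235  0.33219178  0.13846248]
timer [(0.64, [0.5079, -0.071, 0.008]), (0.63, [0.3816, 0.0812, -0.0016])]
dial_grip [(0.78, [0.5007, -0.0727, 0.0797])]
top_mark [(0.91, [0.5486, -0.0651, 0.0502]), (0.6, [0.4003, 0.038, 0.0319])]
set_mark [(0.73, [0.4263, 0.065, 0.0298]), (0.68, [0.5333, -0.0314, 0.0482])]
61
339.8688524590164 179.8360655737705 [ 0.50890219 -0.05745842  0.09396391] -107.59095594570579
[[ 0.    -0.965 -0.264  0.072]
 [ 1.     0.     0.    -0.   ]
 [-0.    -0.264  0.965 -0.192]
 [ 0.     0.     0.     1.   ]]
```

View pics/w2.png

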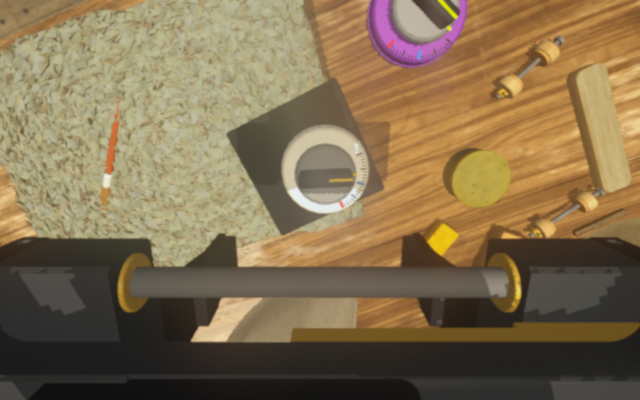

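The view shows the white timer at (326,169) on the pad, with its yellow pointer at (340,180) toward image right and the red mark at (340,205). The purple look-alike is at (418,20). Now I measure the bar, marks and centre.

```bash
cat > bar.py <<'E'
from h import *
p,d,w,o=cloud(); h=p.astype(int); c0=np.array([.5055,-.0715])
r=np.hypot(*(w[...,:2]-c0).transpose(2,0,1)); z=w[...,2]
def rep(n,m):
    P=w[m]; 
    if len(P)<4: return print(n,len(P))
    c=P.mean(0); q=np.degrees(np.arctan2(*(c[:2]-c0)[::-1])); print(n,len(P),c.round(4),"dir from c0",q.round(1))
m=(z>.086)&(z<.12)&(r<.045)&(d>0); rep("bartop",m)
print(cv2.minAreaRect((w[m][:,:2]*1000).astype(np.float32)), np.percentile(z[m],[5,50,95]))
rep("yellow",m&(h[...,0]>1.6*h[...,2])&(h[...,0]>90))
rim=(abs(z-.048)<.008)&(r<.058)&(r>.036)
x,y=w[rim][:,0],w[rim][:,1]
print("rim z",np.median(z[rim]),cv2.minEnclosingCircle((w[(abs(z-.048)<.008)&(r<.06)][:,:2]*1000).astype(np.float32)))
rep("red",rim&(h[...,0]>1.35*h[...,1])&(h[...,0]>1.35*h[...,2]))
rep("blue",rim&(h[...,2]>1.15*h[...,0]))
E
python3 bar.py; python3 -c "
import cv2; a=cv2.imread('pics/w2.png')[110:230,250:400]; cv2.imwrite('pics/w2c.png',cv2.resize(a,(750,600),interpolation=2))"
```

```text
bartop 863 [ 0.5033 -0.0713  0.0928] dir from c0 174.8
((504.16485595703125, -71.52690124511719), (55.76278305053711, 16.566797256469727), 72.28181457519531) [0.08975475 0.09311725 0.09450986]
yellow 94 [ 0.5092 -0.0564  0.0938] dir from c0 76.3
rim z 0.04706202219001093 ((504.1056213378906, -71.68064880371094), 51.008670806884766)
red 17 [ 0.5468 -0.0665  0.0476] dir from c0 6.8
blue 8 [ 0.5306 -0.0372  0.0478] dir from c0 53.8
```

View pics/w2c.png

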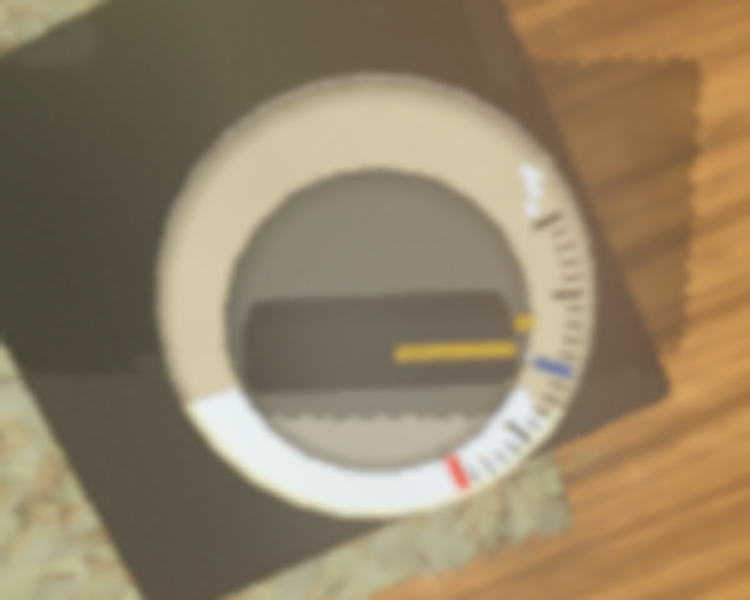

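```bash
python3 -m creep '[{"wx":0,"wy":0,"wz":29.1,"tx":0,"ty":0,"tz":0,"gripper":1},{"wx":0,"wy":0,"wz":29.1,"tx":0,"ty":0,"tz":0,"gripper":1},{"wx":0,"wy":0,"wz":29.1,"tx":0,"ty":0,"tz":0,"gripper":1},{"wx":0,"wy":0,"wz":29.1,"tx":0,"ty":0,"tz":0,"gripper":1},{"wx":0,"wy":0,"wz":29.1,"tx":0,"ty":0,"tz":0,"gripper":1}]' | sed -n 1,3p
python3 -m creep '[{"wx":0,"wy":0,"wz":29.1,"tx":0,"ty":0,"tz":0,"gripper":1},{"wx":0,"wy":0,"wz":29.1,"tx":0,"ty":0,"tz":0,"gripper":1},{"wx":0,"wy":0,"wz":29.1,"tx":0,"ty":0,"tz":0,"gripper":1},{"wx":0,"wy":0,"wz":29.1,"tx":0,"ty":0,"tz":0,"gripper":1},{"wx":0,"wy":0,"wz":29.1,"tx":0,"ty":0,"tz":0,"gripper":1}]' | sed -n 1,3p
python3 -m creep '[{"wx":0,"wy":0,"wz":29.1,"tx":0,"ty":0,"tz":0,"gripper":1},{"wx":0,"wy":0,"wz":29.1,"tx":0,"ty":0,"tz":0,"gripper":1},{"wx":0,"wy":0,"wz":29.1,"tx":0,"ty":0,"tz":0,"gripper":1},{"wx":0,"wy":0,"wz":29.1,"tx":0,"ty":0,"tz":0,"gripper":1},{"wx":0,"wy":0,"wz":29.1,"tx":0,"ty":0,"tz":0,"gripper":1}]' | sed -n 1,3p
cat >> bar.py <<'E'
R=Ro.from_euler("xyz",o["tool_rot"],degrees=True).as_matrix()
print("tool",o["time_s"],o["tool_pos"],o["tool_rot"],"q7",o["qpos"][6],"F",o["force"])
print("shift mm to (504.2,-71.6)",(R.T@(np.array([.5042,-.0716,o["tool_pos"][2]])-o["tool_pos"])*1000).round(1))
E
python3 bar.py
```

```text
time_s: 3.43
tool_pos: [0.5049, -0.0693, 0.2324]
tool_rot: [180.0, -0.0, 131.0]
time_s: 3.85
tool_pos: [0.5049, -0.07, 0.2324]
tool_rot: [180.0, -0.0, 102.0]
time_s: 4.27
tool_pos: [0.5049, -0.0705, 0.2324]
tool_rot: [180.0, -0.0, 73.0]
bartop 829 [ 0.5043 -0.0702  0.0931] dir from c0 133.2
((503.96337890625, -70.55448150634766), (55.24857711791992, 15.721116065979004), 73.02181243896484) [0.09094998 0.0932104  0.09465398]
yellow 93 [ 0.5094 -0.0562  0.0939] dir from c0 75.8
rim z 0.04708313747171558 ((503.928466796875, -70.95995330810547), 50.97119140625)
red 15 [ 0.5472 -0.0664  0.048 ] dir from c0 7.0
blue 25 [ 0.5307 -0.0372  0.0479] dir from c0 53.7
tool 4.2667 [ 0.50491831 -0.07046709  0.23237732] [ 1.79999465e+02 -2.00198501e-02  7.29603066e+01] q7 -12.188907067427554 F [ 0.49053757 -0.29210569  0.00061693]
shift mm to (504.2,-71.6) [-1.3 -0.4 -0. ]
```

```bash
python3 -m creep '[{"wx":0,"wy":0,"wz":0,"tx":-0.8,"ty":-0.6,"tz":40,"gripper":1},{"wx":0,"wy":0,"wz":0,"tx":-0.8,"ty":-0.6,"tz":80,"gripper":1},{"wx":0,"wy":0,"wz":0,"tx":-0.8,"ty":-0.6,"tz":120,"gripper":1},{"wx":0,"wy":0,"wz":0,"tx":-0.8,"ty":-0.6,"tz":140,"gripper":1},{"wx":0,"wy":0,"wz":0,"tx":-0.8,"ty":-0.6,"tz":150,"gripper":1}]'
python3 -m creep '[{"wx":0,"wy":0,"wz":0,"tx":0,"ty":0,"tz":5,"gripper":0.5},{"wx":0,"wy":0,"wz":0,"tx":0,"ty":0,"tz":9,"gripper":0.2},{"wx":0,"wy":0,"wz":0,"tx":0,"ty":0,"tz":11,"gripper":0},{"wx":0,"wy":0,"wz":0,"tx":0,"ty":0,"tz":11,"gripper":-0.3},{"wx":0,"wy":0,"wz":0,"tx":0,"ty":0,"tz":11,"gripper":-0.4}]' 15
```

```text
time_s: 4.73
tool_pos: [0.5014, -0.0713, 0.0789]
tool_rot: [-179.7, 0.1, 73.2]
force: [0.7, 0.4, -0.6]
grip_width: 0.0869
grasp_force: 0.0
time_s: 5.15
tool_pos: [0.5052, -0.0719, 0.0726]
tool_rot: [179.9, -0.1, 72.8]
force: [0.2, -0.9, 0.2]
grip_width: 0.0618
grasp_force: 0.0
```

```bash
python3 -m creep '[{"wx":0,"wy":0,"wz":0,"tx":0,"ty":0,"tz":0,"gripper":-0.4},{"wx":0,"wy":0,"wz":0,"tx":0,"ty":0,"tz":0,"gripper":-0.5},{"wx":0,"wy":0,"wz":0,"tx":0,"ty":0,"tz":0,"gripper":-0.6},{"wx":0,"wy":0,"wz":0,"tx":0,"ty":0,"tz":0,"gripper":-0.6},{"wx":0,"wy":0,"wz":0,"tx":0,"ty":0,"tz":0,"gripper":-0.6}]' 15
python3 -m creep '[{"wx":0,"wy":0,"wz":0,"tx":0,"ty":0,"tz":0,"gripper":-0.7},{"wx":0,"wy":0,"wz":0,"tx":0,"ty":0,"tz":0,"gripper":-0.8},{"wx":0,"wy":0,"wz":0,"tx":0,"ty":0,"tz":0,"gripper":-1},{"wx":0,"wy":0,"wz":0,"tx":0,"ty":0,"tz":0,"gripper":-1},{"wx":0,"wy":0,"wz":0,"tx":0,"ty":0,"tz":0,"gripper":-1}]' 15
python3 -m creep '[{"wx":0,"wy":0,"wz":0,"tx":0,"ty":0,"tz":0,"gripper":-1},{"wx":0,"wy":0,"wz":0,"tx":0,"ty":0,"tz":0,"gripper":-1},{"wx":0,"wy":0,"wz":0,"tx":0,"ty":0,"tz":0,"gripper":-1},{"wx":0,"wy":0,"wz":0,"tx":0,"ty":0,"tz":0,"gripper":-1},{"wx":0,"wy":0,"wz":0,"tx":0,"ty":0,"tz":0,"gripper":-1}]' 40
```

```text
time_s: 5.57
tool_pos: [0.5043, -0.0719, 0.0715]
tool_rot: [180.0, -0.0, 72.8]
force: [0.7, -0.4, 0.4]
grip_width: 0.0287
grasp_force: 0.0
time_s: 5.98
tool_pos: [0.5041, -0.0719, 0.0713]
tool_rot: [180.0, -0.0, 72.8]
force: [-1.0, -0.1, 0.6]
grip_width: 0.0018
grasp_force: 0.0
time_s: 6.4
tool_pos: [0.5042, -0.0719, 0.0714]
tool_rot: [180.0, -0.0, 72.8]
force: [-0.0, 0.1, -0.3]
grip_width: 0.0002
grasp_force: 0.0
```

The fingers shut on nothing, so I look.

Run:
```python
from h import *
a=optics.read_camera("scene")[0]; b=optics.read_camera("side")[0]; c=optics.read_camera("wrist")[0]
f=lambda x:cv2.resize(x,(400,300),interpolation=2)
im=np.vstack([np.hstack([f(a[165:285,300:460]),f(b[165:285,300:460])]),np.hstack([f(c),f(c[100:340,200:520])])])
cv2.imwrite("pics/m3.png",im[:,:,::-1])
```

```text
(no output)
```

View pics/m3.png

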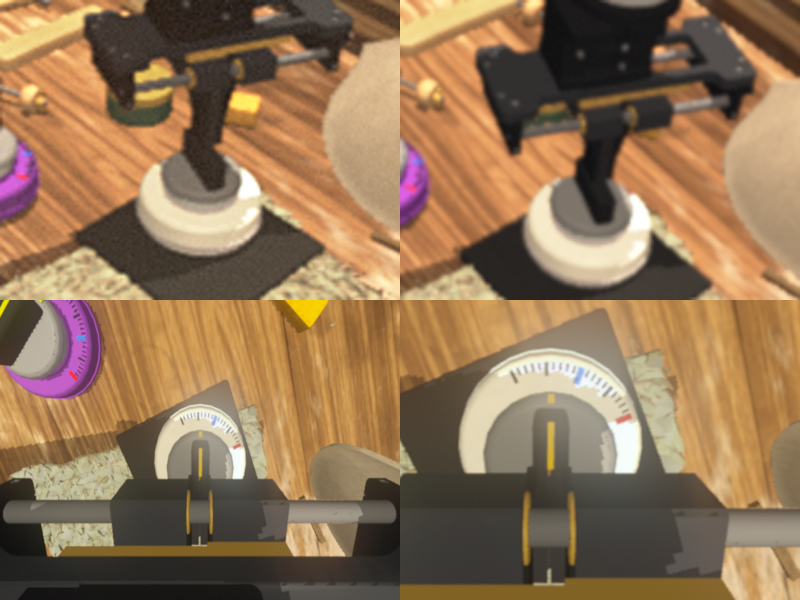

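Run:
```python
from h import *
p,d,w,o=cloud(); z=w[...,2]; r=np.hypot(w[...,0]-.504,w[...,1]+.0715)
print(o["grip_width"],o["grasp_force"],o["tool_pos"])
m=(r<.04)&(z>.055)&(z<.14)&(d>0)
for lo in np.arange(.055,.14,.01):
    k=m&(z>=lo)&(z<lo+.01); print(round(lo,3),k.sum(), w[k].mean(0).round(4) if k.any() else "", (np.ptp(w[k],axis=0)*1000).round() if k.any() else "")
# rows across centre column
for v in (230,250,265,285,300): print(v,[tuple((w[v,u]*1000).round().astype(int)) for u in range(290,351,10)])
for cam in("scene","side"):
    i=optics.camera_info(cam); pp,dd=optics.read_camera(cam); f=200/np.tan(np.radians(i["fovy"]/2)); v,u=np.mgrid[0:400,0:640]
    W=(np.stack([(u-i["cx"])/f*dd,(v-i["cy"])/f*dd,dd],-1)-np.array(i["t"]))@np.array(i["R"])
    q=(np.hypot(W[...,0]-.504,W[...,1]+.0715)<.032)&(W[...,2]>.07)&(W[...,2]<.15)
    for lo in np.arange(.07,.15,.01):
        k=q&(W[...,2]>=lo)&(W[...,2]<lo+.01)
        if k.any():
            R=(W[k][:,:2]-[.5042,-.0719])@np.array([[np.cos(1.27),-np.sin(1.27)],[np.sin(1.27),np.cos(1.27)]])*1000
            print(cam,round(lo,3),k.sum(),"along bar",R[:,0].min().round(),R[:,0].max().round(),"across",R[:,1].min().round(),R[:,1].max().round())
```

```text
0.0003832376876422929 0.0 [ 0.50414757 -0.07191357  0.07135465]
0.055 524 [ 0.5114 -0.0499  0.0633] [68. 51.  5.]
0.065 3757 [ 0.5078 -0.0595  0.0673] [66. 48. 10.]
0.075 111 [ 0.5127 -0.0448  0.0803] [15.  7. 10.]
0.085 1174 [ 0.51   -0.0541  0.0928] [20. 25. 10.]
0.095 121 [ 0.507  -0.0613  0.1021] [17. 19. 10.]
0.105 273 [ 0.5067 -0.0621  0.11  ] [17.  6. 10.]
0.115 310 [ 0.5065 -0.0623  0.1203] [15. 10. 10.]
0.125 296 [ 0.5067 -0.0626  0.1294] [14.  8. 10.]
0.135 45 [ 0.5066 -0.062   0.1362] [12.  5.  4.]
230 [(np.int64(486), np.int64(-67), np.int64(67)), (np.int64(492), np.int64(-68), np.int64(67)), (np.int64(502), np.int64(-61), np.int64(94)), (np.int64(507), np.int64(-63), np.int64(93)), (np.int64(512), np.int64(-65), np.int64(92)), (np.int64(516), np.int64(-76), np.int64(67)), (np.int64(522), np.int64(-78), np.int64(67))]
250 [(np.int64(508), np.int64(-34), np.int64(185)), (np.int64(510), np.int64(-36), np.int64(181)), (np.int64(503), np.int64(-62), np.int64(120)), (np.int64(507), np.int64(-63), np.int64(120)), (np.int64(512), np.int64(-62), np.int64(124)), (np.int64(520), np
[... 1201 characters left out ...]
ng bar -27.0 28.0 across -5.0 12.0
scene 0.1 41 along bar -11.0 9.0 across -6.0 13.0
scene 0.11 53 along bar -12.0 10.0 across -6.0 13.0
scene 0.12 53 along bar -12.0 10.0 across -6.0 15.0
scene 0.13 59 along bar -12.0 12.0 across -9.0 17.0
scene 0.14 71 along bar -12.0 9.0 across -10.0 18.0
side 0.07 96 along bar -29.0 26.0 across -27.0 28.0
side 0.08 68 along bar -28.0 28.0 across -6.0 9.0
side 0.09 110 along bar -28.0 28.0 across -8.0 9.0
side 0.1 38 along bar -11.0 9.0 across -10.0 10.0
side 0.11 48 along bar -12.0 13.0 across -8.0 10.0
side 0.12 47 along bar -13.0 7.0 across -10.0 11.0
side 0.13 52 along bar -12.0 4.0 across -12.0 13.0
side 0.14 50 along bar -12.0 -2.0 across -13.0 14.0
```

The bar is intact at z 0.093 and the shut fingers show only above it. I'll open the fingers and measure where their tips really are.

```bash
python3 -m creep '[{"wx":0,"wy":0,"wz":0,"tx":0,"ty":0,"tz":0,"gripper":1},{"wx":0,"wy":0,"wz":0,"tx":0,"ty":0,"tz":0,"gripper":1},{"wx":0,"wy":0,"wz":0,"tx":0,"ty":0,"tz":0,"gripper":1},{"wx":0,"wy":0,"wz":0,"tx":0,"ty":0,"tz":0,"gripper":1},{"wx":0,"wy":0,"wz":0,"tx":0,"ty":0,"tz":0,"gripper":1}]'
cat > side.py <<'E'
from h import *
o=get_obs(); R0=Ro.from_euler("xyz",o["tool_rot"],degrees=True).as_matrix(); print(o["tool_pos"],o["grip_width"])
ims=[]
for cam in("scene","side"):
    i=optics.camera_info(cam); pp,dd=optics.read_camera(cam); f=200/np.tan(np.radians(i["fovy"]/2)); v,u=np.mgrid[0:400,0:640]
    W=(np.stack([(u-i["cx"])/f*dd,(v-i["cy"])/f*dd,dd],-1)-np.array(i["t"]))@np.array(i["R"])
    T=(W-o["tool_pos"])@R0*1000
    for s in(1,-1):
        q=(abs(T[...,0])<16)&(s*T[...,1]>20)&(s*T[...,1]<80)&(T[...,2]>-110)&(W[...,2]>.055)&(dd>0)
        print(cam,s,q.sum(),"tip tz 99%",np.percentile(T[q][:,2],[50,95,99,100]).round(1) if q.any() else "")
    a,b=(u[q],v[q]); ims.append(cv2.resize(pp[150:300,290:490],(400,300),interpolation=2))
cv2.imwrite("pics/m4.png",np.hstack(ims)[:,:,::-1])
E
python3 side.py
```

```text
time_s: 7.12
tool_pos: [0.5041, -0.0719, 0.0713]
tool_rot: [-180.0, -0.0, 72.8]
force: [-0.1, 0.2, 0.1]
grip_width: 0.0258
grasp_force: 0.0
[ 0.50413058 -0.07190241  0.0713363 ] 0.02578842804241736
scene 1 88 tip tz 99% [-80.    4.9   6.    6.5]
scene -1 265 tip tz 99% [-43.2   7.3  10.2  15.3]
side 1 161 tip tz 99% [-53.5   4.1   6.4   7.6]
side -1 193 tip tz 99% [-35.6   7.    9.   15.5]
```

View pics/m4.png

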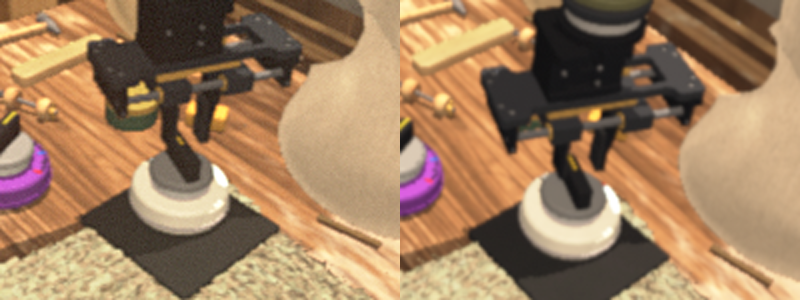

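The tips hang at about the level of the bar's top, higher than the reported TCP. I'll measure the offset.

```bash
python3 -m creep '[{"wx":0,"wy":0,"wz":0,"tx":0,"ty":0,"tz":0,"gripper":0},{"wx":0,"wy":0,"wz":0,"tx":0,"ty":0,"tz":0,"gripper":0}]' | grep -E "width|time"
sed -i 's/q=(abs.*/q=(abs(T[...,0])<13)\&(s*T[...,1]>15)\&(s*T[...,1]<50)\&(T[...,2]>-90)\&(W[...,2]>.073)\&(dd>0)/; s/m4/m5/' side.py
cat >> side.py <<'E'
    for lo in range(-90,0,10):
        k=q if False else (abs(T[...,0])<14)&(abs(T[...,1])<60)&(T[...,2]>=lo)&(T[...,2]<lo+10)&(dd>0)
        if k.any(): print(lo, np.histogram(T[k][:,1],bins=range(-50,51,10))[0])
E
python3 side.py
```

```text
time_s: 7.38
grip_width: 0.0416  File "side.py", line 13
    for lo in range(-90,0,10):
IndentationError: unexpected indent
```

```bash
sed -i 's/^    for lo/for lo/; s/^        k=/    k=/; s/^        if k.any/    if k.any/' side.py; python3 side.py
```

```text
[ 0.50418356 -0.07191374  0.07137488] 0.041590650730682424
scene 1 250 tip tz 99% [-62.4 -33.8 -30.7 -30.1]
scene -1 180 tip tz 99% [-57.6 -34.2 -31.9 -29.5]
side 1 218 tip tz 99% [-60.8 -34.7 -32.6 -30.8]
side -1 133 tip tz 99% [-52.5 -34.3 -31.5 -30.9]
-90 [ 0  0  0  0  0  0  0 28 11  0]
-80 [ 0  9 12  0  0  0  0 31  9  0]
-70 [ 0 14 14  0  0  0  0 28  4  0]
-60 [ 0  9 16  0  0  0  0 41  2  0]
-50 [ 0  9 21  0  0  0  0 35  0  0]
-40 [ 0  8 21  0  0  0  0 29  0  0]
-30 [ 0  0  0  0 49 33  0  0  0  0]
-20 [ 0  0  0  0 21  0  0  0  0  0]
-10 [ 0  0  1  0 22  0  0  0  0  0]
```

The real fingertips sit about 31 mm above the reported TCP, and lateral alignment is fine. I'll go down by that difference carefully, re-measuring the tips.

```bash
python3 -m creep '[{"wx":0,"wy":0,"wz":0,"tx":0,"ty":0,"tz":8,"gripper":0.1},{"wx":0,"wy":0,"wz":0,"tx":0,"ty":0,"tz":15,"gripper":0.1},{"wx":0,"wy":0,"wz":0,"tx":0,"ty":0,"tz":20,"gripper":0.1},{"wx":0,"wy":0,"wz":0,"tx":0,"ty":0,"tz":24,"gripper":0.1},{"wx":0,"wy":0,"wz":0,"tx":0,"ty":0,"tz":24,"gripper":0.1}]'
python3 -m creep '[{"wx":0,"wy":0,"wz":0,"tx":0,"ty":0,"tz":0,"gripper":0.1},{"wx":0,"wy":0,"wz":0,"tx":0,"ty":0,"tz":0,"gripper":0.1}]'
python3 side.py | head -5
```

```text
time_s: 7.9
tool_pos: [0.5031, -0.0719, 0.046]
tool_rot: [-179.9, 0.1, 72.8]
force: [0.4, 0.1, -0.8]
grip_width: 0.0479
grasp_force: 0.0
time_s: 8.07
tool_pos: [0.5043, -0.072, 0.0474]
tool_rot: [180.0, -0.0, 72.8]
force: [-0.3, -1.3, 0.3]
grip_width: 0.0481
grasp_force: 0.0
[ 0.50429773 -0.07198228  0.04743404] 0.04808695535399454
scene 1 235 tip tz 99% [-61.8 -34.3 -31.  -29.8]
scene -1 162 tip tz 99% [-56.3 -33.5 -31.3 -30.9]
side 1 204 tip tz 99% [-61.4 -34.7 -32.5 -31.2]
side -1 115 tip tz 99% [-51.2 -33.8 -32.  -31.8]
```

```bash
python3 -m creep '[{"wx":0,"wy":0,"wz":0,"tx":0,"ty":0,"tz":4,"gripper":0.1},{"wx":0,"wy":0,"wz":0,"tx":0,"ty":0,"tz":7,"gripper":0.1},{"wx":0,"wy":0,"wz":0,"tx":0,"ty":0,"tz":7,"gripper":-0.3},{"wx":0,"wy":0,"wz":0,"tx":0,"ty":0,"tz":7,"gripper":-0.5},{"wx":0,"wy":0,"wz":0,"tx":0,"ty":0,"tz":7,"gripper":-0.5}]' 10
python3 -m creep '[{"wx":0,"wy":0,"wz":0,"tx":0,"ty":0,"tz":0,"gripper":-0.6},{"wx":0,"wy":0,"wz":0,"tx":0,"ty":0,"tz":0,"gripper":-0.65},{"wx":0,"wy":0,"wz":0,"tx":0,"ty":0,"tz":0,"gripper":-0.7},{"wx":0,"wy":0,"wz":0,"tx":0,"ty":0,"tz":0,"gripper":-0.7},{"wx":0,"wy":0,"wz":0,"tx":0,"ty":0,"tz":0,"gripper":-0.7}]' 10
python3 -m creep '[{"wx":0,"wy":0,"wz":0,"tx":0,"ty":0,"tz":0,"gripper":-1},{"wx":0,"wy":0,"wz":0,"tx":0,"ty":0,"tz":0,"gripper":-1},{"wx":0,"wy":0,"wz":0,"tx":0,"ty":0,"tz":0,"gripper":-1}]' 15
```

```text
time_s: 8.58
tool_pos: [0.5041, -0.0719, 0.0403]
tool_rot: [-180.0, -0.0, 72.8]
force: [0.3, -0.6, 0.2]
grip_width: 0.0348
grasp_force: 0.0
time_s: 9.0
tool_pos: [0.5046, -0.072, 0.0405]
tool_rot: [179.9, -0.0, 72.8]
force: [2.1, 0.1, -0.3]
grip_width: 0.0158
grasp_force: 10.0
time_s: 9.25
tool_pos: [0.5046, -0.072, 0.0405]
tool_rot: [180.0, -0.0, 72.8]
force: [0.9, -1.3, -1.0]
grip_width: 0.016
grasp_force: 15.0
```

Gripped at 16 mm, as expected. Now I raise the grip force and feel downwards.

```bash
python3 -m creep '[{"wx":0,"wy":0,"wz":0,"tx":0,"ty":0,"tz":0,"gripper":-1},{"wx":0,"wy":0,"wz":0,"tx":0,"ty":0,"tz":0.5,"gripper":-1},{"wx":0,"wy":0,"wz":0,"tx":0,"ty":0,"tz":1,"gripper":-1},{"wx":0,"wy":0,"wz":0,"tx":0,"ty":0,"tz":1,"gripper":-1}]' 45 | grep -E "pos|^force|grasp"
python3 -m creep '[{"wx":0,"wy":0,"wz":0,"tx":0,"ty":0,"tz":0.5,"gripper":-1},{"wx":0,"wy":0,"wz":0,"tx":0,"ty":0,"tz":1,"gripper":-1},{"wx":0,"wy":0,"wz":0,"tx":0,"ty":0,"tz":1,"gripper":-1}]' 45| grep -E "pos|^force|grasp"
python3 -m creep '[{"wx":0,"wy":0,"wz":0,"tx":0,"ty":0,"tz":0.5,"gripper":-1},{"wx":0,"wy":0,"wz":0,"tx":0,"ty":0,"tz":1,"gripper":-1},{"wx":0,"wy":0,"wz":0,"tx":0,"ty":0,"tz":1,"gripper":-1}]' 45| grep -E "pos|^force|grasp"
```

```text
tool_pos: [0.5046, -0.072, 0.0395]
force: [2.6, -0.9, -0.1]
grasp_force: 45.0
tool_pos: [0.5045, -0.0719, 0.0384]
force: [2.2, -0.7, 0.2]
grasp_force: 45.0
tool_pos: [0.5044, -0.0719, 0.0374]
force: [3.2, -0.3, 0.3]
grasp_force: 45.0
```

```bash
python3 -m creep '[{"wx":0,"wy":0,"wz":0,"tx":0,"ty":0.3,"tz":0.5,"gripper":-1},{"wx":0,"wy":0,"wz":0,"tx":0,"ty":0.5,"tz":1,"gripper":-1},{"wx":0,"wy":0,"wz":0,"tx":0,"ty":0.5,"tz":1,"gripper":-1}]' 45 | grep -E "pos|^force|grasp"
python3 -m creep '[{"wx":0,"wy":0,"wz":0,"tx":0,"ty":0,"tz":0.5,"gripper":-1},{"wx":0,"wy":0,"wz":0,"tx":0,"ty":0,"tz":1,"gripper":-1},{"wx":0,"wy":0,"wz":0,"tx":0,"ty":0,"tz":1,"gripper":-1}]' 45| grep -E "pos|^force|grasp"
```

```text
tool_pos: [0.5045, -0.0719, 0.0366]
force: [0.7, -0.1, 4.9]
grasp_force: 45.0
tool_pos: [0.5045, -0.0719, 0.0361]
force: [-0.2, 0.1, 9.3]
grasp_force: 45.0
```

```bash
python3 -m creep '[{"wx":0,"wy":0,"wz":0,"tx":0,"ty":0,"tz":0.5,"gripper":-1},{"wx":0,"wy":0,"wz":0,"tx":0,"ty":0,"tz":1,"gripper":-1},{"wx":0,"wy":0,"wz":0,"tx":0,"ty":0,"tz":1,"gripper":-1}]' 45| grep -E "pos|^force|grasp"
```

```text
tool_pos: [0.5046, -0.0719, 0.0356]
force: [-2.5, 0.8, 12.0]
grasp_force: 45.0
```

Spring felt, with about 4 N per commanded mm. I'll go to about 16 N.

```bash
python3 -m creep '[{"wx":0,"wy":0,"wz":0,"tx":0,"ty":-0.2,"tz":0.5,"gripper":-1},{"wx":0,"wy":0,"wz":0,"tx":0,"ty":-0.3,"tz":1,"gripper":-1},{"wx":0,"wy":0,"wz":0,"tx":0,"ty":-0.3,"tz":1,"gripper":-1}]' 45| grep -E "pos|rot|^force|grasp"
python3 -c "
from h import *
for k in range(4):
    optics.read_camera('wrist'); o=get_obs(); print(o['force'].round(1),o['wrist_torque'].round(2),o['qpos'][6])"
```

```text
tool_pos: [0.5046, -0.0719, 0.0355]
tool_rot: [-180.0, -0.1, 72.8]
force: [-4.6, 0.5, 18.6]
grasp_force: 45.0
[-3.   1.3 17.7] [0.03 1.03 0.02] -5.676533123141051
[-4.4  1.  17.4] [0.02 1.01 0.  ] -5.675598640985581
[-4.  -0.4 18. ] [ 0.05  0.95 -0.02] -5.675118021417246
[-3.   0.6 18. ] [ 0.    1.04 -0.02] -5.672246794870342
```

```bash
python3 -m creep '[{"wx":0,"wy":0,"wz":0,"tx":0,"ty":-0.5,"tz":-0.3,"gripper":-1},{"wx":0,"wy":0,"wz":0,"tx":0,"ty":-0.5,"tz":-0.3,"gripper":-1}]' 45| grep -E "pos|rot|^force|grasp"
python3 -m creep '[{"wx":0,"wy":0,"wz":2,"tx":0,"ty":0,"tz":0,"gripper":-1},{"wx":0,"wy":0,"wz":4,"tx":0,"ty":0,"tz":0,"gripper":-1},{"wx":0,"wy":0,"wz":6,"tx":0,"ty":0,"tz":0,"gripper":-1},{"wx":0,"wy":0,"wz":8,"tx":0,"ty":0,"tz":0,"gripper":-1},{"wx":0,"wy":0,"wz":10,"tx":0,"ty":0,"tz":0,"gripper":-1}]' 45| grep -E "pos|rot|^force|grasp"
python3 -c "
from h import *
o=get_obs(); print(o['force'].round(1),o['wrist_torque'].round(2),o['qpos'].round(1))"; sed -i 's/z>.086/z>.078/' bar.py; python3 bar.py | grep -E "red|blue|rim|yellow"
```

```text
tool_pos: [0.5046, -0.0719, 0.0355]
tool_rot: [180.0, -0.1, 72.8]
force: [-1.7, -0.3, 15.6]
grasp_force: 45.0
tool_pos: [0.5045, -0.0719, 0.0355]
tool_rot: [180.0, -0.1, 62.7]
force: [-2.7, 1.4, 15.7]
grasp_force: 45.0
[-2.7  1.4 15.7] [-0.02  0.61  0.36] [-28.1  10.5  36.3 114.3  -7.4  57.4 -15.5]
yellow 430 [ 0.5111 -0.0573  0.0891] dir from c0 68.4
rim z 0.04713109485002975 ((505.0541687011719, -69.10009765625), 50.29690170288086)
red 76 [ 0.5471 -0.0661  0.0479] dir from c0 7.4
blue 81 [ 0.5309 -0.0367  0.0478] dir from c0 53.9
```

The dial turns and the marks are unmoved. I keep winding.

```bash
python3 -m creep '[{"wx":0,"wy":0,"wz":3,"tx":0,"ty":0,"tz":0,"gripper":-1},{"wx":0,"wy":0,"wz":6,"tx":0,"ty":0,"tz":0,"gripper":-1},{"wx":0,"wy":0,"wz":9,"tx":0,"ty":0,"tz":0,"gripper":-1},{"wx":0,"wy":0,"wz":12,"tx":0,"ty":0,"tz":0,"gripper":-1},{"wx":0,"wy":0,"wz":15,"tx":0,"ty":0,"tz":0,"gripper":-1}]' 45| grep -E "pos|rot|^force|grasp"
python3 -m creep '[{"wx":0,"wy":0,"wz":3,"tx":0,"ty":0,"tz":0,"gripper":-1},{"wx":0,"wy":0,"wz":6,"tx":0,"ty":0,"tz":0,"gripper":-1},{"wx":0,"wy":0,"wz":9,"tx":0,"ty":0,"tz":0,"gripper":-1},{"wx":0,"wy":0,"wz":12,"tx":0,"ty":0,"tz":0,"gripper":-1},{"wx":0,"wy":0,"wz":15,"tx":0,"ty":0,"tz":0,"gripper":-1}]' 45| grep -E "pos|rot|^force|grasp"
python3 bar.py | grep -E "red|blue|rim|yellow|tool"
```

```text
tool_pos: [0.5043, -0.0717, 0.0355]
tool_rot: [-180.0, -0.1, 47.7]
force: [-2.4, 0.2, 15.8]
grasp_force: 45.0
tool_pos: [0.5043, -0.0716, 0.0355]
tool_rot: [-179.9, -0.0, 32.7]
force: [-3.2, 0.2, 16.6]
grasp_force: 45.0
yellow 406 [ 0.5172 -0.0627  0.089 ] dir from c0 37.0
rim z 0.047094253553743595 ((504.79815673828125, -70.71774291992188), 50.84442138671875)
red 73 [ 0.547  -0.0663  0.0479] dir from c0 7.2
blue 93 [ 0.5307 -0.0368  0.0478] dir from c0 54.0
tool 12.75 [ 0.50425796 -0.07163783  0.03552096] [-1.79949110e+02 -4.17277305e-02  3.26956538e+01] q7 -44.72236846894232 F [-3.23895182  0.22152886 16.62337679]
```

Steady at 16 N. I continue to yaw of about -6 (about 1.83 rad).

```bash
python3 -m creep '[{"wx":0,"wy":0,"wz":3,"tx":0,"ty":0,"tz":0,"gripper":-1},{"wx":0,"wy":0,"wz":6,"tx":0,"ty":0,"tz":0,"gripper":-1},{"wx":0,"wy":0,"wz":9,"tx":0,"ty":0,"tz":0,"gripper":-1},{"wx":0,"wy":0,"wz":12,"tx":0,"ty":0,"tz":0,"gripper":-1},{"wx":0,"wy":0,"wz":15,"tx":0,"ty":0,"tz":0,"gripper":-1}]' 45| grep -E "pos|rot|^force|grasp"
python3 -m creep '[{"wx":0,"wy":0,"wz":3,"tx":0,"ty":0,"tz":0,"gripper":-1},{"wx":0,"wy":0,"wz":6,"tx":0,"ty":0,"tz":0,"gripper":-1},{"wx":0,"wy":0,"wz":9,"tx":0,"ty":0,"tz":0,"gripper":-1},{"wx":0,"wy":0,"wz":12,"tx":0,"ty":0,"tz":0,"gripper":-1},{"wx":0,"wy":0,"wz":15,"tx":0,"ty":0,"tz":0,"gripper":-1}]' 45| grep -E "pos|rot|^force|grasp"
python3 -m creep '[{"wx":0,"wy":0,"wz":3,"tx":0,"ty":0,"tz":0,"gripper":-1},{"wx":0,"wy":0,"wz":6,"tx":0,"ty":0,"tz":0,"gripper":-1},{"wx":0,"wy":0,"wz":8,"tx":0,"ty":0,"tz":0,"gripper":-1},{"wx":0,"wy":0,"wz":8,"tx":0,"ty":0,"tz":0,"gripper":-1},{"wx":0,"wy":0,"wz":8,"tx":0,"ty":0,"tz":0,"gripper":-1}]' 45| grep -E "pos|rot|^force|grasp"
python3 bar.py | grep -E "Area|red|blue|rim|yellow|tool|\(\("
```

```text
tool_pos: [0.5042, -0.0714, 0.0355]
tool_rot: [-179.9, -0.0, 17.7]
force: [-2.9, 0.3, 17.0]
grasp_force: 45.0
tool_pos: [0.5042, -0.0713, 0.0355]
tool_rot: [-179.9, 0.0, 2.7]
force: [-3.4, 2.0, 17.6]
grasp_force: 45.0
tool_pos: [0.5042, -0.0712, 0.0355]
tool_rot: [-179.9, 0.0, -5.2]
force: [-3.2, 1.7, 16.5]
grasp_force: 45.0
((505.7532043457031, -68.93643951416016), (35.239662170410156, 55.957542419433594), 69.24461364746094) [0.08272932 0.0887786  0.11472822]
yellow 369 [ 0.5195 -0.0725  0.0891] dir from c0 -4.2
rim z 0.04709711887488917 ((506.4822082519531, -71.01728820800781), 50.766937255859375)
red 72 [ 0.547  -0.0663  0.0479] dir from c0 7.2
blue 74 [ 0.5305 -0.0372  0.048 ] dir from c0 53.9
tool 14.05 [ 0.50415769 -0.07120869  0.03549393] [-1.79896531e+02  2.51929553e-02 -5.16945406e+00] q7 -81.27884641812913 F [-3.16385361  1.71559985 16.45614071]
```

Pointer at about 1.80 rad, past the top mark. Now I turn back 58° to yaw of about 52.6.

```bash
python3 -m creep '[{"wx":0,"wy":0,"wz":-3,"tx":0,"ty":0,"tz":0,"gripper":-1},{"wx":0,"wy":0,"wz":-6,"tx":0,"ty":0,"tz":0,"gripper":-1},{"wx":0,"wy":0,"wz":-9,"tx":0,"ty":0,"tz":0,"gripper":-1},{"wx":0,"wy":0,"wz":-12,"tx":0,"ty":0,"tz":0,"gripper":-1},{"wx":0,"wy":0,"wz":-15,"tx":0,"ty":0,"tz":0,"gripper":-1}]' 45| grep -E "pos|rot|^force|grasp"
python3 -m creep '[{"wx":0,"wy":0,"wz":-3,"tx":0,"ty":0,"tz":0,"gripper":-1},{"wx":0,"wy":0,"wz":-6,"tx":0,"ty":0,"tz":0,"gripper":-1},{"wx":0,"wy":0,"wz":-9,"tx":0,"ty":0,"tz":0,"gripper":-1},{"wx":0,"wy":0,"wz":-12,"tx":0,"ty":0,"tz":0,"gripper":-1},{"wx":0,"wy":0,"wz":-15,"tx":0,"ty":0,"tz":0,"gripper":-1}]' 45| grep -E "pos|rot|^force|grasp"
python3 bar.py | grep -E "red|blue|tool"
```

```text
tool_pos: [0.5042, -0.0714, 0.0355]
tool_rot: [-179.9, -0.0, 9.9]
force: [-3.1, 1.4, 16.6]
grasp_force: 45.0
tool_pos: [0.5042, -0.0715, 0.0355]
tool_rot: [-179.9, -0.1, 24.8]
force: [-2.1, 1.0, 17.1]
grasp_force: 45.0
red 72 [ 0.547  -0.0662  0.0479] dir from c0 7.2
blue 95 [ 0.5306 -0.0369  0.0479] dir from c0 54.0
tool 14.9333 [ 0.50424229 -0.07154791  0.03551919] [-1.79901173e+02 -5.94385647e-02  2.48499771e+01] q7 -52.272966959154544 F [-2.08260213  0.97559509 17.10213089]
```

```bash
python3 -m creep '[{"wx":0,"wy":0,"wz":-3,"tx":0,"ty":0,"tz":0,"gripper":-1},{"wx":0,"wy":0,"wz":-6,"tx":0,"ty":0,"tz":0,"gripper":-1},{"wx":0,"wy":0,"wz":-9,"tx":0,"ty":0,"tz":0,"gripper":-1},{"wx":0,"wy":0,"wz":-12,"tx":0,"ty":0,"tz":0,"gripper":-1},{"wx":0,"wy":0,"wz":-15,"tx":0,"ty":0,"tz":0,"gripper":-1}]' 45| grep -E "pos|rot|^force|grasp"
python3 -m creep '[{"wx":0,"wy":0,"wz":-3,"tx":0,"ty":0,"tz":0,"gripper":-1},{"wx":0,"wy":0,"wz":-6,"tx":0,"ty":0,"tz":0,"gripper":-1},{"wx":0,"wy":0,"wz":-9,"tx":0,"ty":0,"tz":0,"gripper":-1},{"wx":0,"wy":0,"wz":-12,"tx":0,"ty":0,"tz":0,"gripper":-1},{"wx":0,"wy":0,"wz":-12.5,"tx":0,"ty":0,"tz":0,"gripper":-1}]' 45| grep -E "pos|rot|^force|grasp"
sed -i '$a t=m\&(h[...,0]>1.6*h[...,2])\&(h[...,0]>90)\&(z<.095); c=w[t][:,:2].mean(0); a=np.linalg.svd(w[t][:,:2]-c,full_matrices=False)[2][0]; print("ptr line",t.sum(),c.round(4),np.degrees(np.arctan2(a[1],a[0])).round(1)); cv2.imwrite("pics/last.png",cv2.resize(p[60:260,180:460],(800,571))[:,:,::-1])' bar.py
python3 bar.py | grep -E "red|blue|tool|line"
```

```text
tool_pos: [0.5043, -0.0717, 0.0355]
tool_rot: [-179.9, -0.1, 39.9]
force: [-3.8, 1.0, 15.6]
grasp_force: 45.0
tool_pos: [0.5044, -0.0718, 0.0355]
tool_rot: [-180.0, -0.1, 52.3]
force: [-2.2, 0.4, 15.2]
grasp_force: 45.0
red 72 [ 0.5471 -0.0662  0.0478] dir from c0 7.3
blue 86 [ 0.5307 -0.0368  0.0478] dir from c0 54.0
tool 15.8167 [ 0.5044203  -0.07180522  0.03553421] [-1.79979578e+02 -9.44437228e-02  5.23356460e+01] q7 -25.613448113140063 F [-2.24944317  0.36986676 15.17654168]
ptr line 410 [ 0.514  -0.0595] -129.0
```

```bash
python3 -m creep '[{"wx":0,"wy":0,"wz":-1,"tx":0,"ty":0,"tz":0,"gripper":-1},{"wx":0,"wy":0,"wz":-1,"tx":0,"ty":0,"tz":0,"gripper":-1},{"wx":0,"wy":0,"wz":-1,"tx":0,"ty":0,"tz":-0.7,"gripper":-1},{"wx":0,"wy":0,"wz":-1,"tx":0,"ty":0,"tz":-1.4,"gripper":-1},{"wx":0,"wy":0,"wz":-1,"tx":0,"ty":0,"tz":-1.4,"gripper":-1}]' 45| grep -E "pos|rot|^force|grasp"
python3 -m creep '[{"wx":0,"wy":0,"wz":0,"tx":0,"ty":0,"tz":-0.5,"gripper":-1},{"wx":0,"wy":0,"wz":0,"tx":0,"ty":0,"tz":-1,"gripper":-1},{"wx":0,"wy":0,"wz":0,"tx":0,"ty":0,"tz":-1,"gripper":-1},{"wx":0,"wy":0,"wz":0,"tx":0,"ty":0,"tz":-1,"gripper":-1}]' 45| grep -E "pos|rot|^force|grasp"; python3 bar.py | grep -E "red|blue|tool|line"
```

```text
tool_pos: [0.5043, -0.0718, 0.0362]
tool_rot: [180.0, -0.1, 53.2]
force: [0.3, 0.1, 8.9]
grasp_force: 45.0
tool_pos: [0.5042, -0.0718, 0.0365]
tool_rot: [180.0, -0.0, 53.3]
force: [0.9, -0.3, 5.8]
grasp_force: 45.0
red 73 [ 0.5469 -0.0658  0.0478] dir from c0 7.8
blue 80 [ 0.5307 -0.0362  0.0476] dir from c0 54.5
tool 16.6167 [ 0.50424669 -0.07179053  0.03653292] [ 1.79980064e+02 -4.57329284e-02  5.32519999e+01] q7 -24.88559475799108 F [ 0.92879966 -0.30456811  5.79572526]
ptr line 425 [ 0.5136 -0.0591] -127.5
```

Light load left; I open the gripper and rise.

```bash
python3 -m creep '[{"wx":0,"wy":0,"wz":0,"tx":0,"ty":0,"tz":-0.4,"gripper":-0.5},{"wx":0,"wy":0,"wz":0,"tx":0,"ty":0,"tz":-0.4,"gripper":-0.3},{"wx":0,"wy":0,"wz":0,"tx":0,"ty":0,"tz":-0.4,"gripper":-0.1},{"wx":0,"wy":0,"wz":0,"tx":0,"ty":0,"tz":-0.4,"gripper":0.1},{"wx":0,"wy":0,"wz":0,"tx":0,"ty":0,"tz":-0.4,"gripper":0.1}]' | grep -E "pos|rot|^force|gr"
python3 -m creep '[{"wx":0,"wy":0,"wz":0,"tx":0,"ty":0,"tz":0,"gripper":0.1},{"wx":0,"wy":0,"wz":0,"tx":0,"ty":0,"tz":0,"gripper":0.1},{"wx":0,"wy":0,"wz":0,"tx":0,"ty":0,"tz":-5,"gripper":0.1},{"wx":0,"wy":0,"wz":0,"tx":0,"ty":0,"tz":-20,"gripper":0.1},{"wx":0,"wy":0,"wz":0,"tx":0,"ty":0,"tz":-40,"gripper":0.1}]' | grep -E "pos|rot|^force|gr"
python3 -m creep '[{"wx":0,"wy":0,"wz":0,"tx":0,"ty":0,"tz":-40,"gripper":0.1},{"wx":0,"wy":0,"wz":0,"tx":0,"ty":0,"tz":-80,"gripper":0.1},{"wx":0,"wy":0,"wz":0,"tx":0,"ty":0,"tz":-120,"gripper":0.1},{"wx":0,"wy":0,"wz":0,"tx":0,"ty":0,"tz":-140,"gripper":0.1},{"wx":0,"wy":0,"wz":0,"tx":0,"ty":0,"tz":-140,"gripper":0.1}]' | grep -E "pos|rot|^force|gr"
python3 bar.py
```

```text
tool_pos: [0.503, -0.0717, 0.0359]
tool_rot: [-179.9, 0.1, 53.3]
force: [0.1, -0.5, 0.1]
grip_width: 0.0405
grasp_force: 0.0
tool_pos: [0.5024, -0.0719, 0.0759]
tool_rot: [-179.9, 0.1, 53.3]
force: [0.2, -0.7, -0.4]
grip_width: 0.0481
grasp_force: 0.0
tool_pos: [0.5071, -0.0723, 0.2224]
tool_rot: [179.6, -0.4, 53.3]
force: [1.2, 0.6, 1.0]
grip_width: 0.0482
grasp_force: 0.0
bartop 857 [ 0.5049 -0.0697  0.0897] dir from c0 108.0
((503.8110046386719, -70.95162963867188), (56.38466262817383, 15.868721008300781), 51.564918518066406) [0.08756745 0.08992716 0.09130622]
yellow 90 [ 0.5135 -0.0593  0.0906] dir from c0 56.8
rim z 0.04706892706594647 ((503.91680908203125, -70.6868667602539), 50.8476448059082)
red 14 [ 0.5472 -0.0658  0.0479] dir from c0 7.8
blue 28 [ 0.5298 -0.037   0.0478] dir from c0 54.8
tool 17.9167 [ 0.50712779 -0.07228217  0.22237608] [179.58825227  -0.40715432  53.25975179] q7 -31.616797213134866 F [1.22165942 0.57139725 0.95912141]
shift mm to (504.2,-71.6) [-1.2 -2.8 -0. ]
ptr line 90 [ 0.5135 -0.0593] -127.7
```

View pics/last.png

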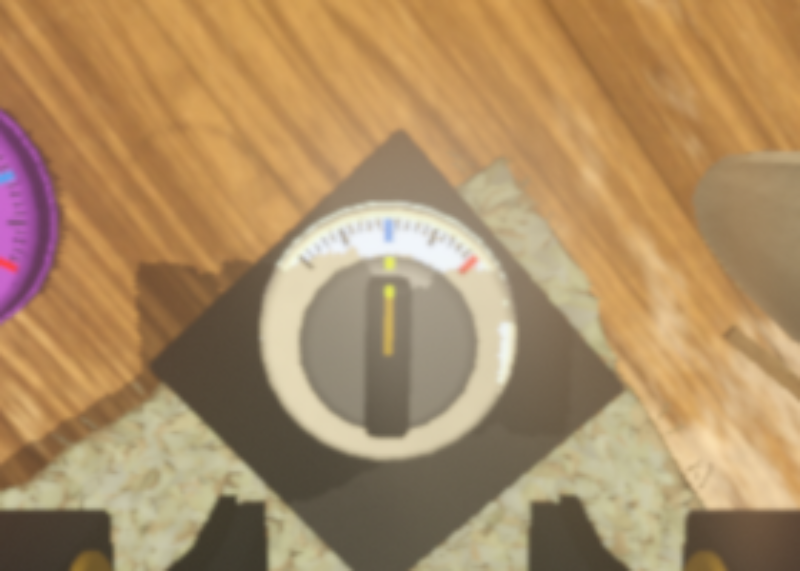

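The picture shows the yellow pointer (389,290) standing in line with the blue mark (389,230). The timer has not moved (red mark within 1 mm), and the gripper is clear.

```bash
python3 -c "
from cell import env
print(env.sign_off())"
```

```text
the job is handed in; nothing more can be done
None
```

The job is handed in: I wound the dial to about 1.80 rad at roughly 16 N and turned it back to the blue ten-minute mark. The timer's red mark stayed within about 1 mm of its start, and the gripper is clear of the timer, though the hand-in gave no verdict.

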